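Push the staining dish back into line

ROBOT

A 6-joint arm with a two-finger parallel gripper is mounted at the origin on the work surface. World frame = base frame: x ahead of the robot, y to its left, z up, the work surface at z = 0. Lengths are in m, angles in rad, forces in N, time in s.
With the tool pointing down it reaches from about 0.35 to 0.85 m from the base axis. Payload 8.1 kg.
Tool frame: the origin (TCP) lies on the centre line of the jaws, within the pads' length; the fingertips stand robot.tips_ahead ahead of it and the grasp point (between the pads) lies 6 mm ahead of it (robot.tips_ahead is the distance from the TCP to the fingertips, in m); z points along the fingers, y is the line along which they close (so a half turn about z gives the same grasp; the last joint's range is limited). The gripper opens to 93 mm and grips with 3 to 60 N. Pads are 15 mm wide; open, the fingers measure 128 mm over their backs; the gripper's body (75 mm by 188 mm) begins 65 mm behind the grasp point.
Start: joints at [1.233, 0.13, 1.488, -0, 1.523, -0.085], TCP at [0.15, 0.581, 0.244] pointing down, gripper open.
Joint ranges: [-2.96, 2.96], [-0.89, 2.26], [0.02, 2.5], [-1.34, 4.48], [0, 2.73], [-2.66, 2.66]. Speed limits (rad/s): [2.39, 2.39, 2.79, 3.14, 3.14, 3.14].

INTERFACE

Orientations are given as a rotation vector (axis times angle).
In Python, from plant import robot gives the robot as it stands.
- The arm moves only by the tool apply_moves, never from a script. Its arguments are lists of equal length, an entry for each row: "delta_pos": the shift along the tool's x, y, z in cm, a list of three; "twist": the turn about the tool's z in rad. A call has 1 to 8 rows; each row shifts and turns the commanded pose from where the row before left it, along the tool's axes as they then stand; what a row does not reach is not made up. A row lasts 1/8 s, in which the tool goes at most 62.5 mm and 10.7 degrees, less where a joint would pass 70% of its speed; a pose out of reach is approached as far as the arm can. A call with a gripper value outside its range is refused whole. "gripper" is the finger opening in cm, from 0 to 9.3, set as the call begins (left out, the last holds). The fingers move at their own pace and stop on an object; "squeeze" is the grip in N (left out, the last holds). Time passes only in rows, so rows that do not move let the fingers close. It gives the time, the measured TCP pose, the force, the opening and the grip force at its end, in the units of the state.
- robot.read_state(): the state, without advancing time (a new reading comes with each control period).
- robot.read_camera(name): name is "scene" or "top" or "wrist"; returns a dict with "frame" (384x512x3 uint8, red, green, blue), "vertical_fov" (degrees; the focal length in pixels is half the picture's height over the tangent of half this angle, whatever the lens; pixels are square), "cx", "cy" (the principal point, pixels), "k1" (the pictures are not rectified: a ray, as slopes to the right and down, at radius r is drawn at 1 + k1 r^2 times it, then the intrinsics apply), "R" (3x3) and "t" (3): a world point X has camera coordinates R X + t. Camera axes: x right, y down, z forward; pixel columns grow to the right and rows downward; lengths in m; the calibration is good to about 2 mm. A picture is of the moment at which its call begins. There is no depth.
- robot.close_job(): hands the job in; it is judged then, once.
The state is a dict: "t": time; "q": joint angles; "dq": joint speeds; "joint_torque": joint torques, N m; "tool_pos": TCP position; "orientation": TCP orientation; "force": force on the tool from outside, world axes, zero at the start; "wrist_torque": the same for the moment, N m; "opening": finger opening in m; "gripper_force": force on a finger pad.
Only numpy, scipy, OpenCV 4.12 (cv2) and the standard library are available. Lean on these libraries where they do the work, as an engineer would, in place of code of your own. Each camera call takes 0.05 s, during which the arm holds its last target. There are 200 camera calls.

TASK

The glass staining dish with the yellow dot has been pulled out in front of the staining line. Push it gently along the tray, back into the empty place in the row (the one with the yellow dot on the tray), until its back is against the tray's rear lip, square to the lip and centred between the place's corner marks. Slide it on the tray without lifting or tipping it, keep off the slide rack standing in it, and leave the other dishes and everything else where they are.

Things in the scene. Friction and masses are not known exactly. Their poses are not given: they have to be found in the camera images.
- tray: Fixed grey staining tray, 500 (y) x 251 mm (x). Origin at bench level below the middle of the rear lip's inner face; x away from robot to the lip, y left along it. Flat floor 6 mm above the bench, front edge x -245 mm, no step. Rear lip 24 mm, side lips 18 mm above the floor (inner faces y +-244). Four places on the lip at y -183, -61, 61, 183 mm with white corner marks 110 mm apart; one is empty.
- place (a point): Middle of the empty place, on the tray's floor, axes as the tray's; a 28 mm yellow dot is stuck here. 38 mm from the rear lip's inner face: the dish is exactly home when its origin lies here, axes parallel. On each side, 61 mm (side lip) or 76 mm (neighbour's wall; covers overhang 2 mm) from this point along y; neighbours' fronts level with the home dish's front.
- dish: The dish to push: open clear glass staining dish, 92 mm wide (y), 76 mm deep (x), 66 mm high, walls 4 mm, loose, yellow 22 mm dot on front and back. Origin at the centre of its underside. Stands on the tray in front of the row, 105 to 127 mm short of home (x), turned up to 0.35 rad from the tray's axes. With its rack 0.38 to 0.58 kg; slides with a few newtons.
- rack: Steel slide rack with ten glass slides, 82 x 58 x 36 mm, standing loose on the floor inside the dish (1 to 5 mm play). Origin at the centre of its underside, 4 mm above the dish's. A thin wire handle in the middle of the dish, along y, rises to 90 mm above the rack's underside. To be left alone.
- dish_blue: Glass dish of the row, blue dots, with a glass cover (80 x 96 mm, top 71 mm above the tray's floor, knob to 91 mm); else the size of the dish to push; origin at the centre of its underside. Loose, against the lip; to be left alone.
- dish_red: Open glass staining dish of the row with red dots and a black slide rack in it whose wire handle reaches 94 mm above the tray's floor; same size; origin at the centre of its underside. Loose; to be left alone.
- dish_green: Glass staining dish of the row with green dots and a glass cover like the blue one's; same size; origin at the centre of its underside. Loose; to be left alone.
- slidebox_low: Lower of two stacked black slide boxes, 175 x 98 x 35 mm, left of the tray; origin at the centre of its underside. To be left alone.
- slidebox_top: Upper slide box, same size, lying on the lower one; to be left alone.
- coplin: Small round glass staining jar with white screw cap, 60 mm across the foot, 100 mm high, left of the tray; origin at the centre of its underside. To be left alone.
- spray_bottle: Clear spray bottle with grey trigger head, 72 mm across, 218 mm high, right of the tray; origin at the centre of its underside. To be left alone.
- timer: Flat white lab timer, 62 x 72 x 18 mm, right of the tray; origin at the centre of its underside. To be left alone.
There are look-alikes about, which are no part of the job. Leave any orange look-alike of the dish alone.

How it is judged:
By the outcome, as a careful person would: the job done as asked, in the order asked, and still so for the second after the job is handed in, with the robot touching nothing.
It also fails if it takes over 64 s, if anything falls off the work surface, if the arm or the gripper's body presses on something with over 40 N, if the wrist force passes 120 N, or if a joint passes its speed limit or range.

## Working session

There is one attempt and no reset: what is moved stays moved. The work goes in short steps, Python scripts to look and compute and a tool call to move; the robot and the scene stay as the last step left them, time stands still between calls to the robot, and variables do not carry over. Pictures are saved under pics/ and viewed, at most 10 in all, crops included, and the job is handed in when it is done.

Besides the shell and the picture viewer there is one more tool, called after ">>>" in YAML: its name, and indented under it one key for each argument. apply_moves: Moves the arm, as the interface text tells. Its arguments: {"type":"object","properties":{"delta_pos":{"type":"array"},"twist":{"type":"array"},"gripper":{"type":"number"},"squeeze":{"type":"number"}},"required":["delta_pos","twist"]}

```bash
mkdir -p pics; ls
cat > h.py <<'E'
import numpy as np, cv2
from plant import robot
def cam(n,save=None):
    c=robot.read_camera(n)
    if save: cv2.imwrite('pics/'+save,c['frame'][:,:,::-1])
    return c
def K(c):
    f=c['frame'].shape[0]/2/np.tan(np.radians(c['vertical_fov'])/2)
    return f
def ray(c,uv):
    f=K(c); d=np.array([(uv[0]-c['cx'])/f,(uv[1]-c['cy'])/f]); s=d.copy()
    for _ in range(30): s=d/(1+c['k1']*(s@s))
    R=np.array(c['R']); t=np.array(c['t'])
    return -R.T@t, R.T@np.array([s[0],s[1],1])
def onz(c,uv,z):
    o,d=ray(c,uv); return o+d*(z-o[2])/d[2]
def proj(c,X):
    p=np.array(c['R'])@np.array(X)+np.array(c['t']); s=p[:2]/p[2]
    s=s*(1+c['k1']*(s@s)); return s*K(c)+[c['cx'],c['cy']]
E
python3 - <<'E'
from h import *
for n in('scene','top','wrist'):
    c=cam(n,n+'0.png'); print(n,c['vertical_fov'],c['k1'],-np.array(c['R']).T@c['t'])
s=robot.read_state(); print(s, robot.tips_ahead)
a=cv2.imread('pics/top0.png');
E
```

```text
pics
scene 50.179183483086106 -0.15150579778629653 [ 1.06248412 -0.75600161  0.84383765]
top 52.066265709263725 -0.12779063740010568 [0.33682142 0.00786622 1.0535703 ]
wrist 63.8234846345521 -0.026625974850839337 [0.07017996 0.60054707 0.38350158]
{'t': 0.15, 'q': array([ 1.23258133e+00,  1.30969143e-01,  1.48904253e+00, -3.24728482e-05,
        1.52299378e+00, -8.53921998e-02]), 'dq': array([ 0.00077579, -0.00167035, -0.00339548,  0.00153553,  0.00076902,
        0.00015027]), 'joint_torque': array([ 6.57428682e-04, -5.60480940e+01, -4.92331409e+01,  7.70061789e-02,
        3.05705052e-02, -8.57709961e-05]), 'tool_pos': array([0.14993228, 0.58054484, 0.24283211]), 'orientation': array([-3.96040288e-01, -3.11626137e+00,  2.18016872e-03]), 'force': array([0.06256743, 0.37795567, 0.1144286 ]), 'wrist_torque': array([-0.0073583 , -0.04235433,  0.0446408 ]), 'gripper_force': 0.0, 'opening': 0.09307079312791025} 0.025
```

View pics/top0.png

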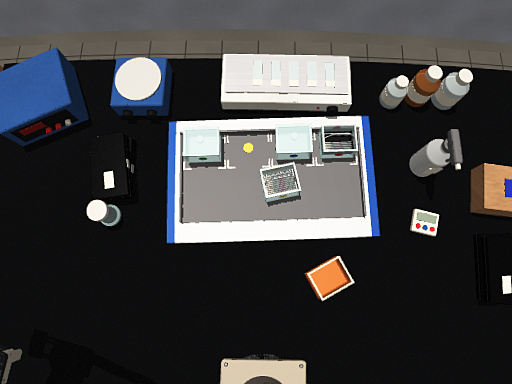

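View pics/scene0.png

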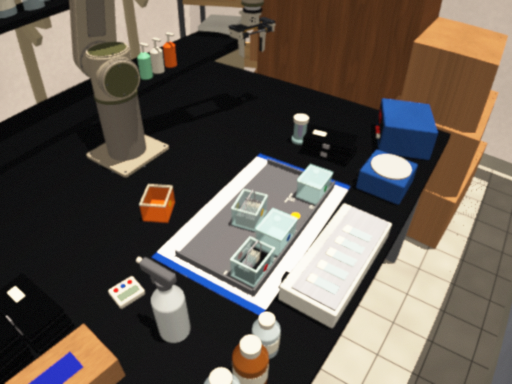

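The top view shows the target dish at about (280,182), carrying a rack. The empty place with its yellow dot is at (248,147), between a covered dish at (203,147) and another at (294,142). The open dish with the black rack is at (339,142), and the orange look-alike is at (330,278). The scene view agrees: target (250,208), yellow dot (296,216), orange dish (157,203).

Things that could be taken for the target: the dish at (280,182), the orange one at (330,278), the open black-rack dish at (339,142), and the covered dishes at (203,147) and (294,142). I choose (280,182) because it is open, has a steel rack and stands in front of the row. I'll check that in a crop.

Run:
```python
from h import *
c=cam('top'); f=c['frame'][:,:,::-1]
cv2.imwrite('pics/c1.png',cv2.resize(f[105:255,155:390],None,fx=3.4,fy=3.4,interpolation=cv2.INTER_CUBIC))
hsv=cv2.cvtColor(np.ascontiguousarray(f),cv2.COLOR_BGR2HSV)
m=cv2.inRange(hsv,(22,120,100),(35,255,255))
n,l,st,ce=cv2.connectedComponentsWithStats(m)
for i in range(1,n):
    if st[i,4]>3: print('yel',ce[i],st[i,4],onz(c,ce[i],.006))
b=cv2.inRange(hsv,(105,150,60),(125,255,255))
n,l,st,ce=cv2.connectedComponentsWithStats(b)
for i in range(1,n):
    if st[i,4]>100: 
        print('blue',ce[i],st[i])
# tray floor: grey mask outline
g=cv2.inRange(hsv,(0,0,50),(180,60,110)); 
n,l,st,ce=cv2.connectedComponentsWithStats(g)
i=1+np.argmax(st[1:,4]); print('floor',st[i],f[200,230],f[232,270])
```

```text
yel [247.81012658 147.35443038] 79 [0.6723444  0.05254812 0.006     ]
blue [32.0239726  89.98312133] [   0   48   72   87 4088]
blue [140.05763074  88.29028815] [110  58  57  49 937]
blue [135.66165414 110.33834586] [113 107  46   8 133]
blue [370.49209694 176.14857745] [362 115  19 122 949]
blue [170.4983462 181.8401323] [166 121  10 123 907]
blue [507.95867769 187.85123967] [505 179   7  18 121]
floor [    0     0   512    71 30212] [142 145 149] [251 252 253]
```

View pics/c1.png

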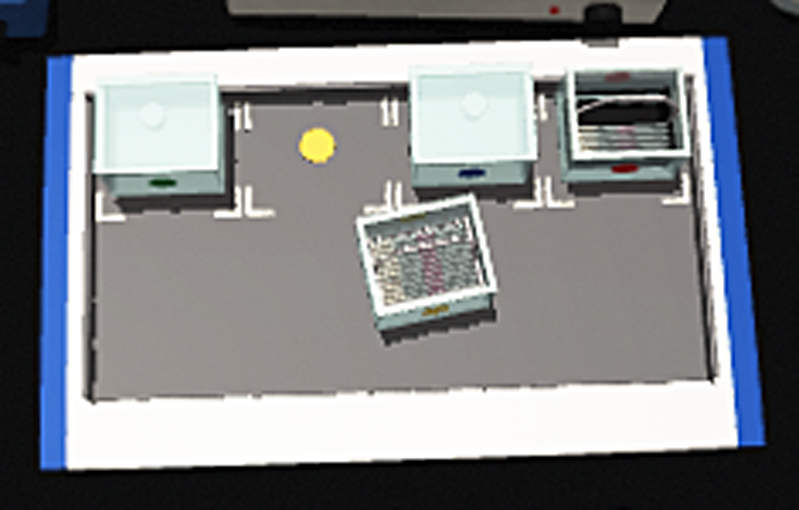

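The crop confirms the choice: an open dish with a steel rack and a yellow dot on its front at crop (435,310). Its rim corners are near (357,218), (473,195), (497,292) and (381,320). The place's dot is at (317,145), and the floor's front corners are at (92,402) and (716,380).

Run:
```python
from h import *
c=cam('top')
P=lambda u,v,z: onz(c,((u+.5)/3.4-.5+155,(v+.5)/3.4-.5+105),z)[:2]
r=np.array([P(*p,.072) for p in [(357,218),(473,195),(497,292),(381,320)]])
print(r.round(4),'c',r.mean(0),'sides',[np.linalg.norm(r[i]-r[i-1]).round(4) for i in range(4)])
d=(r[0]+r[3]-r[1]-r[2]); print('yaw',np.arctan2(-d[0],d[1])); e=(r[0]+r[1]-r[2]-r[3]); print('yaw2',np.arctan2(e[1],e[0]))
fl=P(92,402,.006);fr=P(716,380,.006);print('front',fl,fr,np.linalg.norm(fl-fr),'yaw',np.arctan2(-(fl-fr)[0],(fl-fr)[1]))
# blue stripes edge lines
hsv=cv2.cvtColor(c['frame'],cv2.COLOR_RGB2HSV)
b=cv2.inRange(hsv,(105,150,60),(125,255,255)); n,l,st,ce=cv2.connectedComponentsWithStats(b)
for i in range(1,n):
    if st[i,4]>900 and st[i,1]>110:
        ys,xs=np.where(l==i); q=np.array([onz(c,(x,y),.0)[:2] for x,y in zip(xs,ys)])
        m=np.polyfit(q[:,0],q[:,1],1); print('blue',m, 'yaw',np.arctan(m[0]))
# neighbours cover corners top .077 (green: front L,R ; blue: front L,R)
for p in [(93,175),(218,163),(410,163),(535,157)]: print(P(*p,.075))
```

```text
[[ 0.594   0.0177]
 [ 0.6136 -0.0703]
 [ 0.5385 -0.0883]
 [ 0.5157 -0.0016]] c [ 0.56544913 -0.03562149] sides [np.float64(0.0806), np.float64(0.0902), np.float64(0.0773), np.float64(0.0897)]
yaw 0.23872446627303068
yaw2 0.23935537712580537
front [0.45757281 0.22547324] [ 0.48360384 -0.26988776] 0.49604449027405534 yaw 0.052501309903007436
blue [ 0.04929509 -0.3200692 ] yaw 0.049255220766490956
blue [0.04793325 0.23752307] yaw 0.04789659360120806
[0.6240036  0.22059915]
[0.63486257 0.12479522]
[ 0.6372515  -0.02192262]
[ 0.64389545 -0.11760714]
```

>>> apply_moves:
  delta_pos:
    - [-3.6,-3.4,0]
    - [-3.6,-3.4,0]
    - [-3.6,-3.4,0]
    - [-3.6,-3.4,0]
    - [-3.6,-3.4,0]
    - [-3.6,-3.4,0]
    - [-3.6,-3.4,0]
    - [-3.6,-3.4,0]
  twist: [0,0,0,0,0,0,0,0]
  gripper: 3.5

```text
t: 1.25
tool_pos: [0.3614, 0.2441, 0.2438]
orientation: [0.396, 3.116, 0.001]
force: [0.2, 0.3, 0.3]
opening: 0.035
gripper_force: 0.0
```

>>> apply_moves:
  delta_pos:
    - [-3.6,-3.4,0]
    - [-3.6,-3.4,0]
    - [-3.6,-3.4,0]
    - [-3.6,-3.4,0]
    - [-3.6,-3.4,0]
    - [-3.6,-3.4,0]
    - [-3.6,-3.4,0]
    - [-3.6,-3.4,0]
  twist: [0,0,0,0,0,0,0,0]

```text
t: 2.25
tool_pos: [0.5724, -0.0914, 0.2436]
orientation: [0.396, 3.116, 0.0]
force: [0.6, 0.6, 1.3]
opening: 0.0348
gripper_force: 0.0
```

>>> apply_moves:
  delta_pos:
    - [0,0,0]
    - [0,0,0]
    - [0,0,0]
    - [0,0,0]
    - [0,0,0]
    - [0,0,0]
    - [0,0,0]
  twist: [0.18,0.18,0.18,0.18,0.18,0.18,0]

```text
t: 3.12
tool_pos: [0.5716, -0.0898, 0.2435]
orientation: [-1.94, -2.47, 0.0]
force: [0.3, -0.3, 0.6]
opening: 0.0347
gripper_force: 0.0
```

```bash
cat >> h.py <<'E'
def togo(xy,psi,z):
    """remaining shift in tool axes (cm) and twist"""
    s=robot.read_state(); R=cv2.Rodrigues(np.array(s['orientation']))[0]; p=s['tool_pos']
    ps=np.arctan2(R[1,1],R[0,1]); d=R.T@(np.array([*xy,z])-p)
    print('t',round(s['t'],2),'pos',p.round(4),'psi',ps.round(4),'go cm',(d*100).round(2),'twist',round(ps-psi,3),'F',s['force'].round(2),'op',round(s['opening'],4),'tilt',R[2].round(4))
E
python3 - <<'E'
from h import *
c=cam('wrist','w1.png'); togo((.5828,-.107),.239,.056)
E
```

```text
t 3.17 pos [ 0.5716 -0.0898  0.2435] psi 0.242 go cm [-1.94  0.68 18.75] twist 0.003 F [-0.26  0.21  1.18] op 0.035 tilt [ 0.e+00 -2.e-04 -1.e+00]
```

View pics/w1.png

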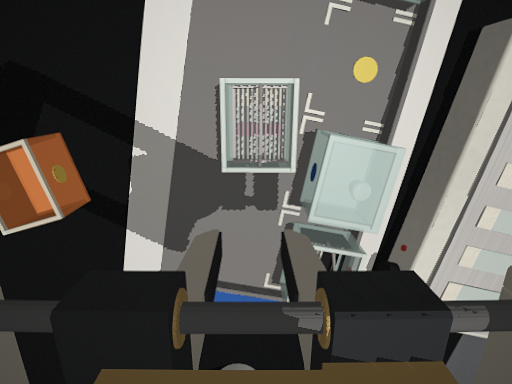

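The wrist view shows the dish square to the tool, with rim corners near (220,79), (299,79), (297,173) and (221,172). The place's yellow dot is at (366,69), and the row dish with blue dots is at (355,180). I'll refine the positions from here.

Run:
```python
from h import *
c=cam('wrist')
r=np.array([onz(c,p,.072)[:2] for p in [(220,79),(299,79),(297,173),(221,172)]])
print(r.round(4),r.mean(0),[np.linalg.norm(r[i]-r[i-1]).round(4) for i in range(4)])
e=r[1]+r[2]-r[0]-r[3]; print('yaw',np.arctan2(e[1],e[0]))
hsv=cv2.cvtColor(c['frame'],cv2.COLOR_RGB2HSV)
m=cv2.inRange(hsv,(22,120,100),(35,255,255)); n,l,st,ce=cv2.connectedComponentsWithStats(m)
for i in range(1,n):
    if st[i,4]>100: print('dot',ce[i],st[i],onz(c,ce[i],.006))
# mark outer corners of place at floor: front-left, front-right
for p in [(332,0),(323,23),(303,131),(312,95),(285,225),(292,192)]: print(p,onz(c,p,.006)[:2])
togo((.5828,-.107),.239,.056)
```

```text
[[ 5.187e-01 -4.000e-04]
 [ 5.919e-01  1.770e-02]
 [ 6.159e-01 -7.130e-02]
 [ 5.390e-01 -8.920e-02]] [ 0.56636411 -0.03579364] [np.float64(0.0911), np.float64(0.0754), np.float64(0.0922), np.float64(0.079)]
yaw 0.2355842846844722
dot [365.11895161  69.50604839] [353  57  25  26 496] [0.67139902 0.05230328 0.006     ]
dot [ 58.85365854 172.63414634] [ 53 164  13  18 164] [ 0.33584643 -0.15586135  0.006     ]
(332, 0) [0.61241668 0.11078934]
(323, 23) [0.60970271 0.08661432]
(303, 131) [ 0.62183977 -0.03220447]
(312, 95) [0.62018051 0.01038411]
(285, 225) [ 0.63398853 -0.15585409]
(292, 192) [ 0.63028672 -0.10963499]
t 3.23 pos [ 0.5716 -0.0898  0.2435] psi 0.2423 go cm [-1.94  0.68 18.75] twist 0.003 F [ 0.59  0.55 -0.91] op 0.0353 tilt [ 1.e-04 -2.e-04 -1.e+00]
```

>>> apply_moves:
  delta_pos:
    - [-1.9,0.6,0]
    - [0,0,3]
    - [0,0,3]
    - [0,0,3]
    - [0,0,3]
    - [0,0,3]
    - [0,0,2.2]
    - [0,0,1.5]
  twist: [0,0,0,0,0,0,0,0]

```text
t: 4.22
tool_pos: [0.5818, -0.1077, 0.0552]
orientation: [-1.94, -2.47, 0.001]
force: [-1.2, 1.2, -0.5]
opening: 0.0347
gripper_force: 0.0
```

Run:
```python
from h import *
togo((.5828,-.107),.239,.056)
t=.049; u=np.array([-np.sin(t),np.cos(t)]);x=np.array([u[1],-u[0]])
P=np.array([.672,.0524]); D=np.array([.566,-.0357]); d=D-P; print('dish rel',d@x,d@u)
# tool target end of side push: same x' as dish after alignment
T=P+x*(d@x)-u*.0535; print(T); togo(T,t,.056)
```

```text
t 4.22 pos [ 0.5818 -0.1077  0.0552] psi 0.239 go cm [ 0.04  0.11 -0.08] twist 0.0 F [-1.18  1.24 -0.48] op 0.0347 tilt [ 4.0e-04 -1.1e-03 -1.0e+00]
dish rel -0.11018794518705559 -0.08280233532609124
[ 0.56456476 -0.00643284]
t 4.22 pos [ 0.5818 -0.1077  0.0552] psi 0.239 go cm [10.24  0.72 -0.08] twist 0.19 F [-1.18  1.24 -0.48] op 0.0347 tilt [ 4.0e-04 -1.1e-03 -1.0e+00]
```

>>> apply_moves:
  delta_pos:
    - [0.4,0,-0.05]
    - [0.4,0,0]
    - [0.3,0,0]
    - [0.2,0,0]
    - [0.2,0,0]
    - [0.2,0,0]
    - [0.2,0,0]
    - [0.2,0,0]
  twist: [0,0,0,0,0,0,0,0]

```text
t: 5.22
tool_pos: [0.5772, -0.0868, 0.0572]
orientation: [1.942, 2.469, -0.0]
force: [0.1, -2.6, -0.2]
opening: 0.0348
gripper_force: 1.3
```

>>> apply_moves:
  delta_pos:
    - [0.3,0,0]
    - [0.3,0,0]
    - [0.3,0,0]
    - [0.3,0,0]
    - [0.3,0,0]
    - [0.3,0,0]
    - [0.3,0,0]
    - [0.3,0,0]
  twist: [0.01,0.01,0.01,0.01,0.01,0.01,0.01,0.01]

```text
t: 6.22
tool_pos: [0.5721, -0.0628, 0.0571]
orientation: [-2.04, -2.389, 0.0]
force: [-0.6, -2.9, -0.2]
opening: 0.0348
gripper_force: 1.5
```

>>> apply_moves:
  delta_pos:
    - [0.3,0,0]
    - [0.3,0,0]
    - [0.3,0,0]
    - [0.3,0,0]
    - [0.3,0,0]
    - [0.3,0,0]
    - [0.3,0,0]
    - [0.3,0,0]
  twist: [0.015,0.015,0.015,0.015,0.015,0.015,0.01,0.01]

```text
t: 7.22
tool_pos: [0.5697, -0.0389, 0.0572]
orientation: [2.168, 2.273, 0.0]
force: [-0.8, -3.3, 0.8]
opening: 0.035
gripper_force: 1.6
```

Run:
```python
from h import *
cam('wrist','w2.png'); togo([.5646,-.0064],.049,.056)
```

```text
t 7.28 pos [ 0.5697 -0.0386  0.0572] psi 0.0471 go cm [ 3.24 -0.36  0.12] twist -0.002 F [-0.14 -1.45  1.14] op 0.0351 tilt [ 2.e-04  1.e-04 -1.e+00]
```

View pics/w2.png

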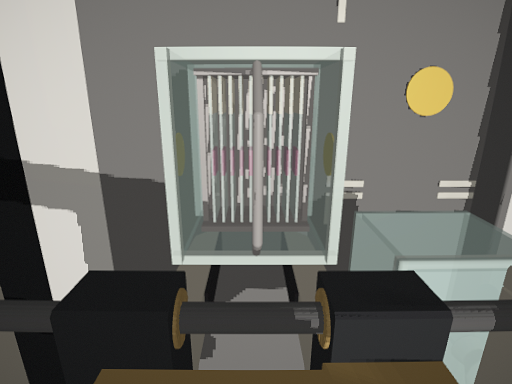

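The wrist view shows the dish square to the tool, with rim corners near (160,50), (354,50), (343,263) and (172,263). The place's dot is at about (430,91), and the fingers rest on the dish's right side wall.

```bash
cat >> h.py <<'E'
def rel(pts,t=.049,dot=True):
    c=cam('wrist')
    r=np.array([onz(c,p,.072)[:2] for p in pts])
    e=r[1]+r[2]-r[0]-r[3]; yaw=np.arctan2(e[1],e[0])
    print('dish',r.mean(0).round(4),[np.linalg.norm(r[i]-r[i-1]).round(4) for i in range(4)],'yaw',yaw.round(4))
    m=cv2.inRange(cv2.cvtColor(c['frame'],cv2.COLOR_RGB2HSV),(22,120,100),(35,255,255)); n,l,st,ce=cv2.connectedComponentsWithStats(m)
    P=np.array([.672,.0524])
    for i in range(1,n):
        if st[i,4]>900 and dot: P=onz(c,ce[i],.006)[:2]; print('dot',P.round(4),st[i])
    u=np.array([-np.sin(t),np.cos(t)]);x=np.array([u[1],-u[0]]); d=r.mean(0)-P; print('rel x,y',(d@x).round(4),(d@u).round(4))
E
python3 - <<'E'
from h import *
rel([(160,50),(354,50),(343,263),(172,263)])
c=cam('wrist')
for p in [(341,22),(345,184),(345,196)]: print(onz(c,p,.006))
E
```

```text
dish [0.5696 0.0156] [np.float64(0.0901), np.float64(0.0731), np.float64(0.0902), np.float64(0.0789)] yaw 0.0472
dot [0.6716 0.0524] [ 406   67   47   50 1800]
rel x,y -0.1037 -0.0318
[0.61408931 0.08667645 0.006     ]
[ 0.62888315 -0.00707223  0.006     ]
[ 0.63000286 -0.01517448  0.006     ]
```

>>> apply_moves:
  delta_pos:
    - [0.3,0,0]
    - [0.3,0,0]
    - [0.3,0,0]
    - [0.3,0,0]
    - [0.3,0,0]
    - [0.3,0,0]
    - [0.3,0,0]
    - [0.3,0,0]
  twist: [0,0,0,0,0,0,0,0]

```text
t: 8.38
tool_pos: [0.5685, -0.0149, 0.0571]
orientation: [-2.167, -2.274, 0.0]
force: [-0.4, -2.9, -0.7]
opening: 0.0351
gripper_force: 1.4
```

>>> apply_moves:
  delta_pos:
    - [0.3,0,0]
    - [0.2,0,0]
    - [0.2,0,0]
    - [0.1,0,0]
    - [0,0,0]
    - [-0.3,0,0]
    - [-1,0,0]
    - [-1,0,0]
  twist: [0,0,0,0,0,0,0,0]

```text
t: 9.38
tool_pos: [0.5692, -0.0308, 0.0571]
orientation: [-2.167, -2.274, 0.0]
force: [-0.1, -0.1, -1.0]
opening: 0.035
gripper_force: 0.0
```

>>> apply_moves:
  delta_pos:
    - [0,0,-2]
    - [0,0,-3]
    - [0,0,-4]
    - [0,0,-4]
    - [0,0,-4]
    - [0,0,-1]
    - [0,0,0]
  twist: [0,0,0,0,0,0,0]
  gripper: 5

```text
t: 10.25
tool_pos: [0.5696, -0.0302, 0.2382]
orientation: [2.166, 2.273, 0.002]
force: [0.5, 0.0, 0.4]
opening: 0.0499
gripper_force: 0.0
```

Run:
```python
from h import *
cam('wrist','w3.png'); t=.049; u=np.array([-np.sin(t),np.cos(t)]);x=np.array([u[1],-u[0]])
# pre-push in front: 2 cm gap
T=np.array([.672,.0524])+x*(-.106-.038-.0075-.02); print(T); togo(T,np.pi/2+t,.056)
```

```text
[0.50070584 0.04399986]
t 10.3 pos [ 0.5689 -0.0301  0.2366] psi 0.0479 go cm [ 7.72 -6.45 18.07] twist -1.572 F [-0.44  1.09 -0.06] op 0.0499 tilt [ 2.e-04 -5.e-04 -1.e+00]
```

View pics/w3.png

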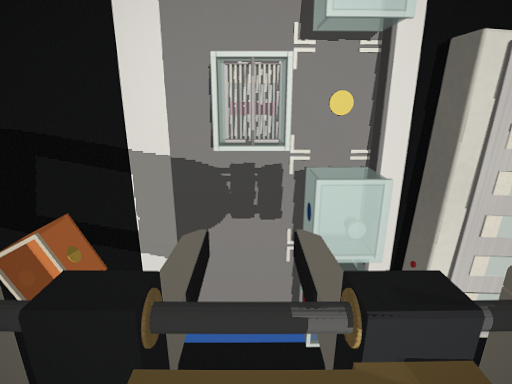

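The wrist view shows the dish in front of the empty place, with rim corners near (211,52), (291,52), (290,150) and (214,150). The place's dot is at (342,103), and the place's marks are at rows ~48 and ~152.

```bash
sed -i 's/>900 and dot/>350 and dot and ce[i][1]<180/' h.py
python3 - <<'E'
from h import *
rel([(211,52),(291,52),(290,150),(214,150)])
c=cam('wrist'); g=c['frame'].min(2)
# place marks: white on floor; y-direction strokes rows
m=(g>200).astype(np.uint8); n,l,st,ce=cv2.connectedComponentsWithStats(m)
for i in range(1,n):
    if 15<st[i,4]<250 and 285<ce[i][0]<385 and ce[i][1]<260:
        print(st[i],onz(c,ce[i],.006)[:2].round(4), onz(c,(st[i,0],st[i,1]),.006)[:2].round(4), onz(c,(st[i,0]+st[i,2]-1,st[i,1]+st[i,3]-1),.006)[:2].round(4))
E
```

```text
dish [0.5654 0.0473] [np.float64(0.09), np.float64(0.0731), np.float64(0.09), np.float64(0.0756)] yaw 0.0481
dot [0.6712 0.0524] [331  90  24  26 472]
rel x,y -0.1059 0.0001
[331   1  18  14  85] [0.6512 0.1471] [0.6442 0.1557] [0.6639 0.1443]
[297  22  21  22 128] [0.6179 0.1189] [0.6097 0.1335] [0.6335 0.1138]
[364  41  17   3  49] [0.6943 0.1181] [0.6851 0.1186] [0.7031 0.1176]
[296  48  22  21 116] [0.6182 0.1019] [0.6109 0.1075] [0.6363 0.088 ]
[364  48  18   4  60] [0.6948 0.1103] [0.6861 0.1115] [0.7056 0.1096]
[293 136  19  18  66] [ 0.6241 -0.0027] [0.6158 0.0111] [ 0.6394 -0.0081]
[354 151  17   3  39] [ 0.7009 -0.0035] [ 0.6912 -0.0031] [ 0.711  -0.0045]
[293 157  19  17  52] [ 0.6246 -0.0195] [ 0.618  -0.0141] [ 0.642  -0.0328]
[354 158  16   2  24] [ 0.7012 -0.0115] [ 0.6924 -0.0116] [ 0.711  -0.0119]
```

>>> apply_moves:
  delta_pos:
    - [3.9,-3.2,0]
    - [3.8,-3.2,0]
    - [0,0,0]
    - [0,0,0]
    - [0,0,0]
    - [0,0,0]
    - [0,0,0]
    - [0,0,0]
  twist: [0,0,-0.175,-0.175,-0.175,-0.175,-0.175,-0.175]

```text
t: 11.4
tool_pos: [0.5007, 0.0437, 0.2353]
orientation: [-0.726, -3.053, 0.001]
force: [-0.2, 0.2, 0.5]
opening: 0.0499
gripper_force: 0.0
```

>>> apply_moves:
  delta_pos:
    - [0,0,0]
    - [0,0,0]
    - [0,0,0]
    - [0,0,0]
  twist: [-0.175,-0.175,-0.17,0]

```text
t: 11.9
tool_pos: [0.5008, 0.0437, 0.2356]
orientation: [0.072, -3.138, -0.0]
force: [1.1, -0.6, -0.1]
opening: 0.0493
gripper_force: 0.0
```

Run:
```python
from h import *
cam('wrist','w4.png'); togo((.5007,.044),np.pi/2+.05,.056)
```

```text
t 11.95 pos [0.501  0.0437 0.2358] psi 1.6142 go cm [-0.02  0.03 17.98] twist -0.007 F [ 0.49 -0.22 -0.22] op 0.0498 tilt [ 2.3e-03  1.0e-04 -1.0e+00]
```

View pics/w4.png

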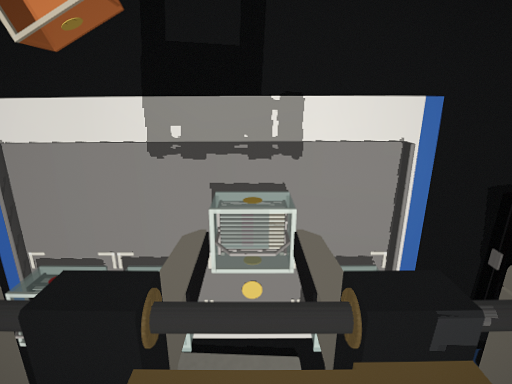

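The wrist view shows the dish at columns 211–294, with the place's dot at (252,290) centred behind it and the fingers straddling the same column. The lines are aligned, so I'll descend in front.

>>> apply_moves:
  delta_pos:
    - [0,0,3]
    - [0,0,3]
    - [0,0,3]
    - [0,0,3]
    - [0,0,3]
    - [0,0,2]
    - [0,0,0.9]
    - [0,0,0]
  twist: [-0.005,0,0,0,0,0,0,0]

```text
t: 12.95
tool_pos: [0.5011, 0.0437, 0.0576]
orientation: [0.079, -3.139, -0.0]
force: [-0.8, -0.4, 0.1]
opening: 0.0499
gripper_force: 0.0
```

>>> apply_moves:
  delta_pos:
    - [-0.4,0,0]
    - [-0.4,0,0]
    - [-0.3,0,0]
    - [-0.2,0,0]
    - [-0.2,0,0]
    - [-0.2,0,0]
    - [-0.2,0,0]
    - [-0.2,0,0]
  twist: [0,0,0,0,0,0,0,0]

```text
t: 13.95
tool_pos: [0.5215, 0.0447, 0.058]
orientation: [0.082, -3.138, 0.0]
force: [-7.9, -0.8, 6.6]
opening: 0.0499
gripper_force: 3.9
```

>>> apply_moves:
  delta_pos:
    - [-0.3,0,0]
    - [-0.3,0,0]
    - [-0.3,0,0]
    - [-0.3,0,0]
    - [-0.3,0,0]
    - [-0.3,0,0]
    - [-0.3,0,0]
    - [-0.3,0,0]
  twist: [0,0,0,0,0,0,0,0]

```text
t: 14.95
tool_pos: [0.5455, 0.0461, 0.058]
orientation: [0.082, -3.138, 0.0]
force: [-6.8, -0.7, 6.5]
opening: 0.0502
gripper_force: 3.5
```

>>> apply_moves:
  delta_pos:
    - [-0.3,0,0]
    - [-0.3,0,0]
    - [-0.3,0,0]
    - [-0.3,0,0]
    - [-0.3,0,0]
    - [-0.3,0,0]
    - [-0.3,0,0]
    - [-0.3,0,0]
  twist: [0,0,0,0,0,0,0,0]

```text
t: 15.95
tool_pos: [0.5695, 0.0473, 0.058]
orientation: [0.082, -3.138, -0.0]
force: [-6.3, -1.1, 5.4]
opening: 0.0498
gripper_force: 3.5
```

Run:
```python
from h import *
x=np.array([np.cos(.05),np.sin(.05)]); T=np.array([.672,.0524])-.0455*x; print(T); togo(T,np.pi/2+.05,.056)
a=cam('wrist','w5.png')['frame']; b=cam('top')['frame']
cv2.imwrite('pics/w5.png',np.hstack([cv2.resize(a,(400,300)),cv2.resize(b[105:255,165:365],(400,300),interpolation=cv2.INTER_CUBIC)])[:,:,::-1])
```

```text
[0.62655686 0.05012595]
t 15.95 pos [0.5695 0.0473 0.058 ] psi 1.6231 go cm [-5.71 -0.02  0.18] twist 0.002 F [-6.26 -1.1   5.43] op 0.0498 tilt [ 2.7e-03  1.0e-04 -1.0e+00]
```

View pics/w5.png

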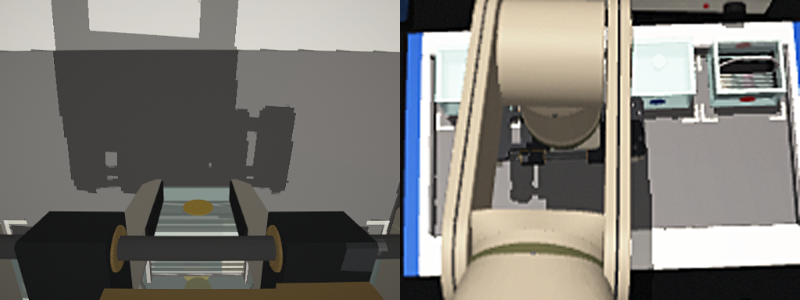

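The left half shows the fingers on the dish's front wall with the dish centred. The top view is blocked by the arm. The force also has an upward part of about 6 N, meaning the pads are leaning down on the glass. I'll back off, settle, and re-contact before pushing on.

>>> apply_moves:
  delta_pos:
    - [0.3,0,0]
    - [0.4,0,0]
    - [0,0,-0.1]
    - [0,0,0]
    - [0,0,0]
    - [0,0,0]
    - [0,0,0]
  twist: [0,0,0,0,0,0,0]

```text
t: 16.92
tool_pos: [0.5635, 0.0469, 0.0591]
orientation: [0.082, -3.141, -0.0]
force: [-0.4, 0.6, 0.7]
opening: 0.0498
gripper_force: 0.0
```

>>> apply_moves:
  delta_pos:
    - [-0.2,0,0]
    - [-0.2,0,0]
    - [-0.1,0,0]
    - [-0.1,0,0]
  twist: [0,0,0,0]

```text
t: 17.42
tool_pos: [0.5696, 0.0472, 0.0591]
orientation: [0.082, -3.141, 0.0]
force: [-0.4, 0.2, 0.1]
opening: 0.0498
gripper_force: 0.0
```

>>> apply_moves:
  delta_pos:
    - [-0.2,0,0]
    - [-0.2,0,0]
    - [-0.2,0,0]
  twist: [0,0,0]

```text
t: 17.8
tool_pos: [0.5746, 0.0475, 0.0591]
orientation: [0.082, -3.138, 0.0]
force: [-7.4, -1.0, 5.3]
opening: 0.0499
gripper_force: 3.5
```

>>> apply_moves:
  delta_pos:
    - [-0.3,0,0]
    - [-0.3,0,-0.03]
    - [-0.3,0,0]
    - [-0.3,0,0]
    - [-0.3,0,0]
    - [-0.3,0,0]
    - [-0.3,0,0]
    - [-0.3,0,0]
  twist: [0,0,0,0,0,0,0,0]

```text
t: 18.8
tool_pos: [0.5996, 0.0488, 0.0593]
orientation: [0.082, -3.14, 0.0]
force: [-2.1, -0.4, -0.5]
opening: 0.0499
gripper_force: 1.0
```

>>> apply_moves:
  delta_pos:
    - [-0.3,0,0]
    - [-0.3,0,0]
    - [-0.3,0,0]
    - [-0.3,0,0]
    - [-0.3,0,0]
    - [-0.2,0,0]
    - [-0.2,0,0]
  twist: [0,0,0,0,0,0,0]

```text
t: 19.68
tool_pos: [0.6185, 0.0498, 0.0594]
orientation: [0.082, -3.14, 0.0]
force: [-2.1, -0.3, -1.0]
opening: 0.0502
gripper_force: 1.0
```

Run:
```python
from h import *
togo((.6266,.0501),np.pi/2+.05,.058)
```

```text
t 19.68 pos [0.6185 0.0498 0.0594] psi 1.623 go cm [-0.81 -0.01  0.14] twist 0.002 F [-2.14 -0.31 -1.03] op 0.0502 tilt [ 1.e-04 -0.e+00 -1.e+00]
```

>>> apply_moves:
  delta_pos:
    - [-0.2,0,0]
    - [-0.2,0,0]
    - [-0.1,0,0]
    - [-0.1,0,0]
  twist: [0,0,0,0]

```text
t: 20.18
tool_pos: [0.6245, 0.0501, 0.0594]
orientation: [0.082, -3.14, 0.0]
force: [-2.0, 0.3, -1.4]
opening: 0.0498
gripper_force: 1.0
```

>>> apply_moves:
  delta_pos:
    - [-0.1,0,0]
    - [-0.1,0,0]
  twist: [0,0]

```text
t: 20.42
tool_pos: [0.6265, 0.0502, 0.0594]
orientation: [0.082, -3.14, 0.0]
force: [-2.6, 0.6, -0.6]
opening: 0.05
gripper_force: 1.0
```

>>> apply_moves:
  delta_pos:
    - [-0.05,0,0]
    - [-0.05,0,0]
  twist: [0,0]

```text
t: 20.68
tool_pos: [0.6267, 0.0503, 0.0593]
orientation: [0.082, -3.139, -0.0]
force: [-8.7, -0.6, 3.1]
opening: 0.0502
gripper_force: 3.9
```

>>> apply_moves:
  delta_pos:
    - [-0.05,0,0]
    - [0,0,0]
  twist: [0,0]

```text
t: 20.92
tool_pos: [0.6268, 0.0503, 0.0593]
orientation: [0.082, -3.138, 0.0]
force: [-8.6, -0.1, 4.0]
opening: 0.0497
gripper_force: 4.7
```

>>> apply_moves:
  delta_pos:
    - [0.2,0,0]
    - [0.6,0,0]
    - [1.2,0,0]
    - [2,0,0]
    - [3,0,0]
    - [4,0,0]
    - [0,0,-3]
    - [0,0,-3]
  twist: [0,0,0,0,0,0,0,0]

```text
t: 21.92
tool_pos: [0.5164, 0.0446, 0.1196]
orientation: [0.082, -3.139, -0.0]
force: [0.6, 0.2, -0.0]
opening: 0.0495
gripper_force: 0.0
```

>>> apply_moves:
  delta_pos:
    - [0,0,-4]
    - [0,0,-4]
    - [0,0,-4]
    - [0,-4,-3]
    - [0,-5,0]
    - [0,-5,0]
    - [0,-5,0]
    - [0,0,0]
  twist: [0,0,0,0,0,0,0,0]

```text
t: 22.92
tool_pos: [0.5272, -0.1481, 0.2692]
orientation: [0.075, -3.141, 0.001]
force: [-0.1, 1.1, -0.3]
opening: 0.0501
gripper_force: 0.0
```

Run:
```python
from h import *
togo((.6266,.0501),np.pi/2+.05,.058)
a=cam('wrist')['frame']; b=cam('top')['frame']
cv2.imwrite('pics/w6.png',np.vstack([cv2.resize(a,(400,300))[:100],cv2.resize(b[105:255,165:365],(800,600),interpolation=cv2.INTER_CUBIC)][1:])[:,:,::-1])
```

```text
t 22.93 pos [ 0.5272 -0.1481  0.2692] psi 1.6187 go cm [-10.88  19.34  21.11] twist -0.002 F [-0.1   1.08 -0.26] op 0.0501 tilt [ 1.e-04 -8.e-04 -1.e+00]
```

View pics/w6.png

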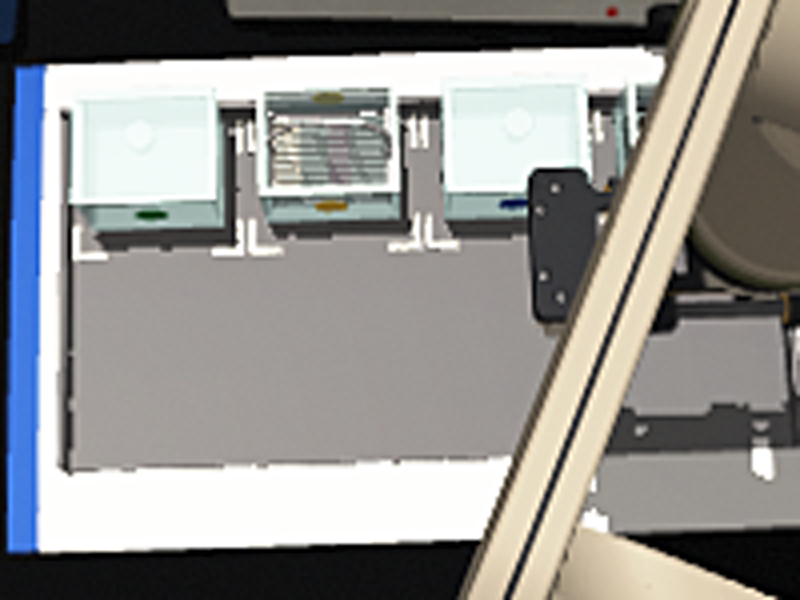

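The dish is home in the row: rim corners near (259,93), (397,88), (400,190) and (261,196), level with its neighbours, which look untouched. The place's front marks are at (252,250) and (420,247). One last numeric check.

Run:
```python
from h import *
c=cam('top'); P=lambda u,v,z: onz(c,((u+.5)/4-.5+165,(v+.5)/4-.5+105),z)[:2]
r=np.array([P(*p,.072) for p in [(259,93),(397,88),(400,190),(261,196)]])
d=(r[0]+r[3]-r[1]-r[2]); print(r.mean(0),'yaw',np.arctan2(-d[0],d[1]),[np.linalg.norm(r[i]-r[i-1]).round(4) for i in range(4)])
x=np.array([np.cos(.05),np.sin(.05)]);u=np.array([-x[1],x[0]]); e=r.mean(0)-[.672,.0524]; print('err',e@x,e@u)
a,b=P(252,250,.006),P(420,247,.006); m=(a+b)/2; print('marks',a,b,'off y',(r.mean(0)-m)@u,np.linalg.norm(a-b))
```

```text
[0.67153774 0.05256896] yaw 0.05757960649592218 [np.float64(0.0712), np.float64(0.0913), np.float64(0.0705), np.float64(0.0906)]
err -0.000453242015165468 0.00019185474901081313
marks [0.61444372 0.10680039] [ 0.61852748 -0.00895291] off y 0.000889208906806247 0.11582531098771634
```

Home within about 1 mm and square to the lip, so I'm handing in.

```bash
python3 -c "
from plant import robot
print(robot.close_job())"
```

```text
the job is handed in; nothing more can be done
None
```

The yellow-dot dish is back in its place, about 1 mm from centre and square to within about 0.01 rad as measured from the top camera; it met the lip at 8.7 N, its neighbours looked undisturbed (the red dish was mostly hidden by the arm), and the job was handed in at about 23 s.

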